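Zero an axis on the projector's readout under its flip-back cover

TASK

Zero the middle axis of the projector's readout: put a fingertip under the orange lip of the clear keypad cover, push the cover gently up and over past upright until it lies back on its stop by itself, then press the middle one of the three teal keys all the way down and let it come up again. Do not press the other two teal keys, do not lift or shove the readout, and leave the gauge block, the brass bushing and the loupe standing where they are.

Things in the scene. Friction and masses are not known exactly. Their poses are not given: they have to be found in the camera images.
- readout: digital readout, dark housing 170 (x) by 300 (y) by 42 mm, loose on rubber feet, 2.2 kg. Origin on the table under its middle; x from operator (robot) side to rear, z up. Its flat face is tilted 10 deg (0.175 rad) to the operator: middle 64 mm, front edge 49 mm above the table, that edge 84 mm before the origin. Display with three green rows at +y, keypad under the clear cover at -y
- cover (a joint): hinge of the clear keypad cover, rad. 0: shut, lying parallel to the tilted face. Grows as the front lip rises; the cover stands upright at 1.75 and falls back by itself from there to its stop at 2.15; below 1.75 it falls shut. Hinge almost free of friction
- cover_hinge (a point): middle of the hinge axis, at the rear of the keypad, 12 mm above the face. The axis runs along the readout's y
- cover_lip (a point): middle of the front edge of the cover's orange lip, on its underside, 166 mm from the hinge axis. Turns with the cover: x from lip to hinge, y along the hinge, z out of the cover's outer face. The lip is 130 mm wide (y), 4 mm thick, reaches 18 mm past the front of the housing, 58 mm above the table when shut, open space below
- panel: the cover: clear thin plastic panel 4 mm thick, 130 mm wide (y), 166 mm from hinge axis to lip edge, 0.13 kg, raised by a finger at the lip with 1 to 2 N. Low rims underneath: 11 mm deep along both sides, 7 mm deep along the front 20 mm behind the lip's edge. Origin on the hinge axis; extends to its -x, z out of its outer face, underside at z = 0
- key_mid (a joint): travel of the middle teal key, m: 0 up, 0.004 fully down. Spring return, 1 N to start and 4 N fully down; moves square to the tilted face
- key_mid_top (a point): middle of the top of the middle teal key, 24 mm square, 7 mm proud of the face; z square to the face. The key is in line with the display's middle row and 62 mm in front of the hinge axis
- key_near (a joint): travel of the teal key 38 mm nearer the operator than the middle one, m, same kind; not to be pressed
- key_far (a joint): travel of the teal key 38 mm farther than the middle one, towards the hinge, m, same kind; not to be pressed
- gauge_block: loose steel gauge block 35 by 9 mm, 30 mm tall, standing near the readout; origin under its middle
- bushing: loose flanged brass bushing, 42 mm across, 42 mm tall, standing near the readout; origin under its middle
- loupe: loose black loupe, 38 mm across, 42 mm tall, standing near the readout; origin under its middle
Things that resemble listed ones, but are neither listed nor needed, are in the scene too. What is meant by the bushing is not blue or green, and is the larger of those in its own colour.

How it is judged:
By the outcome, as a careful person would: the job done as asked, in the order asked, and still so for the second after the job is handed in, with the robot touching nothing.
It also fails if it takes over 61 s, if anything falls off the work surface, if the arm or the gripper's body presses on something with over 40 N, if the wrist force passes 120 N, or if a joint passes its speed limit or range.

ROBOT

A 6-joint arm with a two-finger parallel gripper is mounted at the origin on the work surface. World frame = base frame: x ahead of the robot, y to its left, z up, the work surface at z = 0. Lengths are in m, angles in rad, forces in N, time in s.
With the tool pointing down it reaches from about 0.325 to 0.9 m from the base axis. Payload 6.1 kg.
Tool frame: the origin (TCP) lies on the mounting face of the last link; the fingertips stand 173 mm ahead of it and the grasp point (between the pads) lies 155 mm ahead of it (bot.finger_overhang is the distance from the TCP to the fingertips, in m); z points along the fingers, y is the direction in which the jaws open and shut (so a half turn about z gives the same grasp; the last joint's range is limited). The gripper opens to 85 mm and grips with 20 to 120 N. Pads are 22 mm wide; open, the fingers measure 114 mm over their backs; the gripper's body (76 mm by 85 mm) begins 54 mm behind the grasp point. The pads swing forward as they close: fully open they stand 13 mm farther back than shut.
Start: joints at [-1.443, 0.22, 1.526, -0, 1.395, -0.126], TCP at [0.157, -0.605, 0.405] pointing down, gripper open.
Joint ranges: [-2.98, 2.98], [-0.91, 2.08], [0.09, 2.57], [-1.24, 4.39], [0.2, 2.65], [-2.68, 2.68]. Speed limits (rad/s): [2.57, 2.57, 3.01, 3.14, 3.14, 3.14].

INTERFACE

Orientations are given as a 3x3 rotation matrix whose columns are the frame's x, y, z axes.
In Python, from rig import bot, claw, inverse_kinematics, sensors, imaging, order gives the robot as it stands. Calls block until the motion is done:
- bot.goto(position, orientation): joint-space move of the TCP to a pose.
- bot.move_linear(position, rot=None, v=0.15): straight line of the TCP; rot=None keeps the orientation; v is the mean speed in m/s.
- bot.goto_joints(angles): joint-space move.
- claw.let_go() and claw.close(effort=None): open the fingers fully, or close them until they stop; effort is the grip in N (None keeps the last).
- bot.sleep(seconds).
- inverse_kinematics(position, orientation): joint angles nearest the present ones, or None.
- sensors.read_state(): the state.
- imaging.read_camera(name): name is "scene" or "top"; returns a dict with "img" (420x560x3 uint8, blue, green, red), "depth" (420x560 float32, m along the optical axis (not along the pixel's ray), 0 where there is no reading), "fx", "fy", "cx", "cy" (pixels), "world_from_camera" (4x4, takes a point from camera to world coordinates). Camera axes: x right, y up, looking along -z (the intrinsics and any distortion apply to the point x, -y, -z); pixel columns grow to the right and rows downward; lengths in m; the calibration is good to about 2 mm. A picture is of the moment at which its call begins.
A pose or a line that the arm cannot do raises bot.MotionError and nothing moves.
- order.job_done(): hands the job in, once; it reports no verdict.
The state is a dict: "time_s": time; "joint_pos": joint angles; "dq": joint speeds; "joint_torque": joint torques, N m; "tool_pos": TCP position; "tool_rot": TCP orientation; "force": force on the tool from outside, world axes, zero at the start; "ft_torque": the same for the moment, N m; "opening": finger opening in m.
Only numpy, scipy, OpenCV 4.12 (cv2) and the standard library are available. Lean on these libraries where they do the work, as an engineer would, in place of code of your own. Each camera call takes 0.05 s, during which the arm holds its last target. There are 200 camera calls.

## Working session

There is one attempt and no reset: what is moved stays moved. The work goes in short steps, each a Python script; the robot and the scene stay as the last script left them, time stands still between calls to the robot, and variables do not carry over. Pictures are saved under pics/ and viewed, about 8 in all and at most 12, crops included, and the job is handed in when it is done.

```bash
ls; mkdir -p pics
python3 - <<'E'
from rig import bot,claw,sensors,imaging
import cv2,numpy as np
print(sensors.read_state())
for n in("scene","top"):
    c=imaging.read_camera(n); np.savez(f"{n}0.npz",**c); cv2.imwrite(f"pics/{n}0.png",c["img"])
    print(n,[c[k] for k in c if k not in("img","depth")], list(c))
E
```

```text
pics
{'time_s': 0.0, 'joint_pos': array([-1.44312474e+00,  2.21212954e-01,  1.52757476e+00,  5.38406751e-06,
        1.39470494e+00, -1.26090614e-01]), 'dq': array([ 1.13430241e-03,  3.94930399e-04, -6.45054893e-04,  3.93374408e-05,
        4.33362328e-04, -9.83825065e-04]), 'joint_torque': array([-2.66742347e-03, -4.96905899e+01, -3.89392018e+01, -2.26573920e-04,
        1.12381362e-02, -1.57671730e-05]), 'tool_pos': array([ 0.15687399, -0.60472282,  0.40362633]), 'tool_rot': array([[ 9.67975051e-01,  2.51046301e-01, -2.36660475e-04],
       [ 2.51046293e-01, -9.67973246e-01,  1.88521551e-03],
       [ 2.44195372e-04, -1.88425432e-03, -9.99998195e-01]]), 'force': array([ 0.62052481,  0.34685453, -0.20217035]), 'ft_torque': array([ 0.05505785, -0.00151163, -0.04785311]), 'opening': 0.08538757828293769}
scene [400.77324469409683, 400.77324469409683, 272.6978422074869, 214.82037999554723, array([[-0.66627008, -0.39093707,  0.63502156,  1.09742608],
       [ 0.7454836 , -0.32817824,  0.58013209,  0.56065747],
       [-0.01839488,  0.85992282,  0.51009251,  0.51524061],
       [ 0.        ,  0.        ,  0.        ,  1.        ]])] ['img', 'depth', 'fx', 'fy', 'cx', 'cy', 'world_from_camera']
top [447.6154985342908, 447.6154985342908, 278.79923437992704, 207.91438348355715, array([[-2.13795948e-03,  9.96106063e-01, -8.81370571e-02,
         4.75499137e-01],
       [-9.99890799e-01, -8.40613726e-04,  1.47541298e-02,
         9.96690661e-02],
       [ 1.46225889e-02,  8.81589761e-02,  9.95999084e-01,
         1.07404542e+00],
       [ 0.00000000e+00,  0.00000000e+00,  0.00000000e+00,
         1.00000000e+00]])] ['img', 'depth', 'fx', 'fy', 'cx', 'cy', 'world_from_camera']
```

View pics/scene0.png

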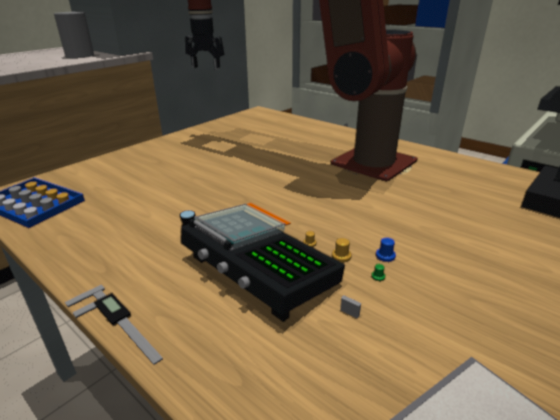

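View pics/top0.png

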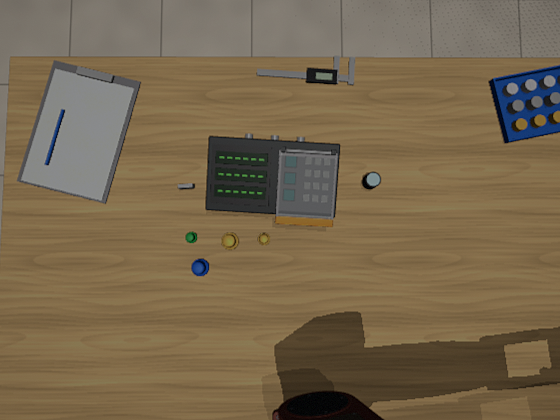

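Scene: the readout is at about (273,177) with its lip facing the robot at (304,221). The teal keys are at about (291,161/178/195). The bushing is at (230,241), with a small brass decoy at (264,239). The gauge block is at (186,186) and the loupe at (372,180). Next I measure these and check reach.

```bash
cat > h.py <<'E'
import numpy as np,cv2
def ray(c,u,v,z):
    "pixel -> world point on plane z"
    T=c["world_from_camera"]; d=T[:3,:3]@np.array([(u-c["cx"])/c["fx"],-(v-c["cy"])/c["fy"],-1]); o=T[:3,3]
    return o+d*(z-o[2])/d[2]
def dep(c,u,v):
    z=np.median(c["depth"][int(v)-1:int(v)+2,int(u)-1:int(u)+2]); T=c["world_from_camera"]
    return T[:3,:3]@np.array([(u-c["cx"])/c["fx"]*z,-(v-c["cy"])/c["fy"]*z,-z])+T[:3,3]
def blobs(c,lo,hi,box,amin=8):
    x0,y0,x1,y1=box; m=np.zeros(c["img"].shape[:2],np.uint8)
    m[y0:y1,x0:x1]=cv2.inRange(cv2.cvtColor(c["img"],cv2.COLOR_BGR2HSV),lo,hi)[y0:y1,x0:x1]
    n,l,s,ce=cv2.connectedComponentsWithStats(m)
    return [(ce[i],s[i],np.argwhere(l==i)[:,::-1].astype(np.float32)) for i in range(1,n) if s[i][4]>=amin]
E
python3 - <<'E'
from h import *
from rig import inverse_kinematics as ik
np.set_printoptions(precision=4,suppress=True)
c=np.load("top0.npz"); s=np.load("scene0.npz")
for n,cc,box in(("top",c,(270,212,340,235)),("scene",s,(230,195,300,235))):
  for ce,st,p in blobs(cc,(5,150,120),(20,255,255),box,20):
    r=cv2.minAreaRect(p); print(n,"lip",ce,r); print(np.array([ray(cc,u,v,.0615) for u,v in cv2.boxPoints(r)]),dep(cc,*ce))
for ce,st,p in blobs(c,(50,150,80),(75,255,255),(205,145,275,205),10): print("green",ce,st[4],ray(c,*ce,.064))
for ce,st,p in blobs(c,(75,60,40),(100,255,255),(280,150,300,205),20): print("teal",ce,st,ray(c,*ce,.071),dep(c,*ce))
for u,v in((230,241),(264,239),(372,180),(186,186)): print(ray(c,u,v,.04))
# readout outline
for ce,st,p in blobs(c,(0,0,0),(180,255,70),(203,133,345,216),500): print("dark",cv2.minAreaRect(p),st)
# reach check: tip near (.44,.04,.05), pitch below horizontal
for tip in((.44,.04,.05),(.6,.04,.27)):
 for pit in (0,20,30,40,50,60,75):
  for yaw in(-40,-20,0,20,40):
   a=np.radians(pit);w=np.radians(yaw)
   z=np.array([np.cos(a)*np.cos(w),np.cos(a)*np.sin(w),-np.sin(a)]);
   out=[]
   for sg in(1,-1):
    y=sg*np.array([-np.sin(w),np.cos(w),0]);R=np.c_[np.cross(y,z),y,z]
    q=ik(np.array(tip)-.173*z,R); out.append(q is not None)
   if any(out): print(tip,pit,yaw,out)
E
```

```text
top lip [303.8011 221.2175] ((303.54852294921875, 221.19992065429688), (56.89560317993164, 6.866189002990723), 3.468229293823242)
[[ 0.531   0.0935  0.0615]
 [ 0.5466  0.0925  0.0615]
 [ 0.5386 -0.0364  0.0615]
 [ 0.5231 -0.0353  0.0615]] [0.5346 0.0282 0.0637]
scene lip [269.1373 213.2696] ((268.4000244140625, 213.20004272460938), (47.404640197753906, 4.472135543823242), 26.56505012512207)
[[ 0.5375 -0.0336  0.0615]
 [ 0.5207 -0.0438  0.0615]
 [ 0.5297  0.0938  0.0615]
 [ 0.5449  0.1008  0.0615]] [0.5362 0.0374 0.0644]
[0.4907 0.1968 0.04  ]
[0.4951 0.1186 0.04  ]
[ 0.6324 -0.1339  0.04  ]
[0.6183 0.2998 0.04  ]
dark ((271.93438720703125, 175.006591796875), (131.11276245117188, 77.24893951416016), 3.7313966751098633) [ 206  135  134   81 5584]
(0.44, 0.04, 0.05) 0 -20 [True, True]
(0.44, 0.04, 0.05) 0 0 [True, True]
(0.44, 0.04, 0.05) 0 20 [True, True]
(0.44, 0.04, 0.05) 0 40 [True, True]
(0.44, 0.04, 0.05) 20 40 [True, True]
(0.44, 0.04, 0.05) 30 40 [True, True]
(0.44, 0.04, 0.05) 40 40 [True, True]
(0.44, 0.04, 0.05) 50 -40 [True, False]
(0.44, 0.04, 0.05) 50 40 [False, True]
(0.4
[... 804 characters left out ...]
, 0.27) 40 -20 [True, True]
(0.6, 0.04, 0.27) 40 0 [True, True]
(0.6, 0.04, 0.27) 40 20 [False, True]
(0.6, 0.04, 0.27) 40 40 [False, True]
(0.6, 0.04, 0.27) 50 -40 [True, False]
(0.6, 0.04, 0.27) 50 -20 [True, True]
(0.6, 0.04, 0.27) 50 0 [True, True]
(0.6, 0.04, 0.27) 50 20 [True, True]
(0.6, 0.04, 0.27) 50 40 [False, True]
(0.6, 0.04, 0.27) 60 -40 [True, True]
(0.6, 0.04, 0.27) 60 -20 [True, True]
(0.6, 0.04, 0.27) 60 0 [True, True]
(0.6, 0.04, 0.27) 60 20 [True, True]
(0.6, 0.04, 0.27) 60 40 [False, True]
(0.6, 0.04, 0.27) 75 -40 [True, True]
(0.6, 0.04, 0.27) 75 -20 [True, True]
(0.6, 0.04, 0.27) 75 0 [True, True]
(0.6, 0.04, 0.27) 75 20 [True, True]
(0.6, 0.04, 0.27) 75 40 [True, True]
```

Lip front edge: middle (0.527, 0.028), width 129 mm, yaw about -3.6°, and both views agree. I'll plan the lift arc and check that every pose can be reached.

```bash
cat >> h.py <<'E'
W=np.radians(-3.6); X=np.array([np.cos(W),np.sin(W),0]); Y=np.array([-np.sin(W),np.cos(W),0]); Z=np.array([0,0,1.])
LIP=np.array([.5265,.0275,.058]); HG=LIP+.166*(np.cos(np.radians(10))*X+np.sin(np.radians(10))*Z)
def rot(p,sg=1):
    d=np.cos(p)*X-np.sin(p)*Z; y=sg*Y
    return np.c_[np.cross(y,d),y,d]
def tcp(C,p):  # TCP so that the tip's upper edge is at C (tip 173 ahead, 11 half thick)
    d=np.cos(p)*X-np.sin(p)*Z; u=np.sin(p)*X+np.cos(p)*Z
    return C-.011*u-.173*d
def contact(th,p,s=.008,dy=-.01):
    f=np.radians(190)-th; r=np.cos(f)*X+np.sin(f)*Z; L=HG+.166*r+dy*Y
    d=np.cos(p)*X-np.sin(p)*Z
    return L+s*d if th<np.radians(10)+p else L-s*r
E
python3 - <<'E'
from h import *
from rig import inverse_kinematics as ik,sensors
np.set_printoptions(precision=2,suppress=True)
print(LIP,HG)
for pd in(30,35,40,45,50):
 for sg in(1,-1):
  p=np.radians(pd); R=rot(p,sg); c0=contact(0,p)
  pts=[c0-.10*X+.08*Z,c0-.10*X-.008*Z,c0-.008*Z]+[contact(t,p) for t in np.arange(0,2.0,.15)]
  qs=[ik(tcp(c,p),R) for c in pts]
  print(pd,sg,[q is not None for q in qs].count(False),qs[0],qs[2],qs[-1])
E
```

```text
[0.53 0.03 0.06] [0.69 0.02 0.09]
30 1 17 None None None
30 -1 17 None None None
35 1 17 None None None
35 -1 17 None None None
40 1 6 None [-0.17 -0.06  2.56  2.8   0.25  1.83] [-0.12 -0.06  2.06  0.17  0.28 -1.78]
40 -1 6 None [-0.17 -0.06  2.56  2.8   0.25 -1.31] [-0.12 -0.06  2.06  0.17  0.28  1.36]
45 1 6 None None [-0.12 -0.04  1.99  0.11  0.41 -1.71]
45 -1 6 None None [-0.12 -0.04  1.99  0.11  0.41  1.43]
50 1 5 None None [-0.12 -0.01  1.93  0.07  0.53 -1.68]
50 -1 5 None None [-0.12 -0.01  1.93  0.07  0.53  1.47]
```

Run:
```python
from h import *
from rig import inverse_kinematics as ik
np.set_printoptions(precision=2,suppress=True)
for pd in(0,10,15,20,25,30,35,40,50,60):
 for yd in range(-90,91,15):
  for sg in (1,-1):
   p=np.radians(pd);w=np.radians(yd)+W
   h=np.array([np.cos(w),np.sin(w),0]);y=sg*np.array([-np.sin(w),np.cos(w),0]);d=np.cos(p)*h-np.sin(p)*Z;R=np.c_[np.cross(y,d),y,d]
   u=np.sin(p)*h+np.cos(p)*Z
   pts=[contact(t,np.radians(20)) for t in np.arange(0,2.0,.19)]
   pts=[pts[0]-.08*h-.01*Z,pts[0]-.01*Z]+pts
   qs=[ik(c-.011*u-.173*d,R) for c in pts]
   ok=[q is not None for q in qs]
   if sum(ok)>=11: print(pd,yd,sg,''.join('01'[o] for o in ok),qs[1],qs[-1])
```

```text
0 -30 1 0111111111111 [0.42 0.84 2.19 4.15 1.51 1.48] [0.25 0.41 2.05 4.1  1.13 1.03]
0 -30 -1 0111111111111 [ 0.42  0.84  2.19  4.15  1.51 -1.66] [ 0.25  0.41  2.05  4.1   1.13 -2.11]
0 -15 1 1111111111111 [0.2  0.86 2.32 3.66 1.61 1.59] [0.08 0.3  2.2  3.63 1.   1.29]
0 -15 -1 1111111111111 [ 0.2   0.86  2.32  3.66  1.61 -1.55] [ 0.08  0.3   2.2   3.63  1.   -1.86]
0 0 1 1111110111111 [-0.21  0.9   2.39  2.99  1.72  1.55] [-0.14  0.25  2.28  3.05  0.96  1.62]
0 0 -1 1111110111111 [-0.21  0.9   2.39  2.99  1.72 -1.59] [-0.14  0.25  2.28  3.05  0.96 -1.52]
0 15 1 1111111111111 [-0.61  0.89  2.38  2.33  1.66  1.48] [-0.36  0.27  2.26  2.49  1.06  1.93]
0 15 -1 1111111111111 [-0.61  0.89  2.38  2.33  1.66 -1.66] [-0.36  0.27  2.26  2.49  1.06 -1.21]
0 30 1 1111111111111 [-0.81  0.85  2.29  1.87  1.57  1.57] [-0.51  0.35  2.14  2.07  1.22  2.14]
0 30 -1 1111111111111 [-0.81  0.85  2.29  1.87  1.57 -1.57] [-0.51  0.35  2.14  2.07  1.22 -1.01]
0 45 1 1111111111111 [-0.85  0.85  2.14  1.57  1.57  1.72] [-0.59  0.46  1.96  1.77  1.4   2.27]
0 45 -1 1111111111111 [-0.85  0.85  2.14  1.57  1.
[... 8778 characters left out ...]
11 [-0.41 -0.04  2.55  1.84  0.47 -0.72] [-0.27 -0.06  2.06  0.85  0.48  0.46]
40 30 -1 0111111111111 [-0.58  0.05  2.45  1.47  0.72 -0.69] [-0.39  0.02  1.98  0.99  0.76  0.1 ]
40 45 -1 1111111111111 [-0.65  0.17  2.31  1.22  0.93 -0.72] [-0.46  0.14  1.85  0.99  1.02 -0.1 ]
40 60 -1 1111111111111 [-0.66  0.29  2.15  1.03  1.1  -0.77] [-0.49  0.28  1.68  0.93  1.25 -0.25]
40 75 -1 1111111111111 [-0.63  0.41  1.98  0.88  1.25 -0.82] [-0.49  0.43  1.48  0.86  1.47 -0.37]
40 90 1 1111111111111 [-0.58  0.53  1.81  0.74  1.4   2.26] [-0.46  0.59  1.27  0.79  1.67  2.67]Traceback (most recent call last):
  File "<stdin>", line 12, in <module>
ValueError: time passes only in moves, steps and waits
```

```bash
cat >> h.py <<'E'
P=np.radians(20); A=np.radians(30)+W
H=np.array([np.cos(A),np.sin(A),0]); E_=np.array([np.sin(A),-np.cos(A),0]); D=np.cos(P)*H-np.sin(P)*Z; U=np.sin(P)*H+np.cos(P)*Z
R1=np.c_[np.cross(E_,D),E_,D]
def tc(C): return C-.0145*E_-.011*U-.173*D
def con(th,s=.012,dy=-.01):
    f=np.radians(190)-th; r=np.cos(f)*X+np.sin(f)*Z; L=HG+.166*r+dy*Y
    dd=np.cos(P)*X-np.sin(P)*Z
    return L+s*dd if th<np.radians(10)+P else L-s*r
def snap(n,box=None,k=1):
    from rig import imaging
    c=imaging.read_camera(n.split("_")[0]); i=c["img"]
    if box: i=i[box[1]:box[3],box[0]:box[2]]
    cv2.imwrite(f"pics/{n}.png",cv2.resize(i,None,fx=k,fy=k,interpolation=cv2.INTER_CUBIC)); return c
E
python3 - <<'E'
from h import *
from rig import *
np.set_printoptions(precision=3,suppress=True)
c0=con(0)
claw.close(20)
print(tc(c0))
bot.goto(tc(c0-.10*H+.12*Z),R1)
bot.move_linear(tc(c0-.08*H-.007*Z),v=.15)
bot.move_linear(tc(c0-.04*H-.007*Z),v=.1)
s=sensors.read_state();print(s["time_s"],s["opening"],s["force"],s["tool_pos"],tc(c0-.04*H-.007*Z))
snap("scene_1",(180,140,380,290),4); snap("top_1",(220,120,400,255),4)
E
```

```text
[ 0.382 -0.044  0.103]Traceback (most recent call last):
  File "<stdin>", line 7, in <module>
rig.MotionError: the arm cannot take that pose within its joint ranges
```

Run:
```python
from h import *
from rig import *
c0=con(0)
for bx in(0,-.03,-.05,-.08,-.1):
 for by in(0,-.06,-.12,-.16):
  print(bx,by,[inverse_kinematics(tc(c0+bx*X+by*Y+bz*Z),R1) is not None for bz in(-.007,.03,.06,.1,.15)])
print([inverse_kinematics(tc(con(t)),R1) is not None for t in np.arange(0,2.01,.1)])
```

```text
0 0 [True, True, True, True, False]
0 -0.06 [True, True, True, True, True]
0 -0.12 [True, True, True, True, True]
0 -0.16 [True, True, True, True, True]
-0.03 0 [True, False, False, False, False]
-0.03 -0.06 [True, True, True, True, False]
-0.03 -0.12 [True, True, True, True, True]
-0.03 -0.16 [True, True, True, True, True]
-0.05 0 [True, False, False, False, False]
-0.05 -0.06 [True, True, False, False, False]
-0.05 -0.12 [True, True, True, True, True]
-0.05 -0.16 [True, True, True, True, True]
-0.08 0 [False, False, False, False, False]
-0.08 -0.06 [True, False, False, False, False]
-0.08 -0.12 [True, True, True, True, True]
-0.08 -0.16 [True, True, True, True, True]
-0.1 0 [False, False, False, False, False]
-0.1 -0.06 [False, False, False, False, False]
-0.1 -0.12 [True, True, True, False, False]
-0.1 -0.16 [True, True, True, True, True]
[True, True, True, True, True, True, True, True, True, True, True, True, True, True, True, True, True, True, True, True, True]
```

Run:
```python
from h import *
from rig import *
np.set_printoptions(precision=3,suppress=True)
c0=con(0)
bot.goto(tc(c0-.05*X-.14*Y+.15*Z),R1)
bot.move_linear(tc(c0-.05*X-.14*Y-.007*Z),v=.15)
bot.move_linear(tc(c0-.03*X-.007*Z),v=.15)
s=sensors.read_state();print(s["time_s"],s["opening"],s["force"],s["tool_pos"],tc(c0-.03*X-.007*Z))
snap("scene_1",(180,140,380,290),4); snap("top_1",(220,120,400,255),4)
```

```text
5.225 -0.00014627509149375655 [-0.016 -0.164 -0.329] [ 0.352 -0.043  0.096] [ 0.352 -0.042  0.096]
```

View pics/scene_1.png

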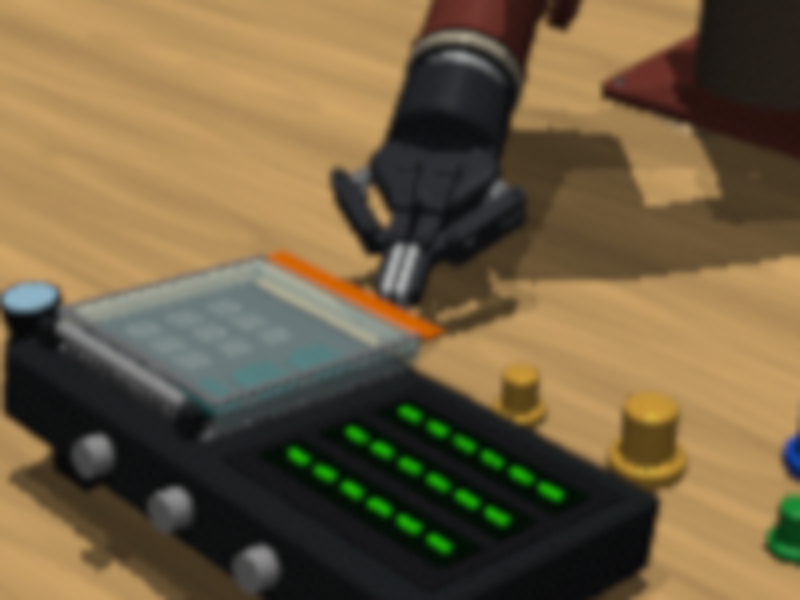

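View pics/top_1.png

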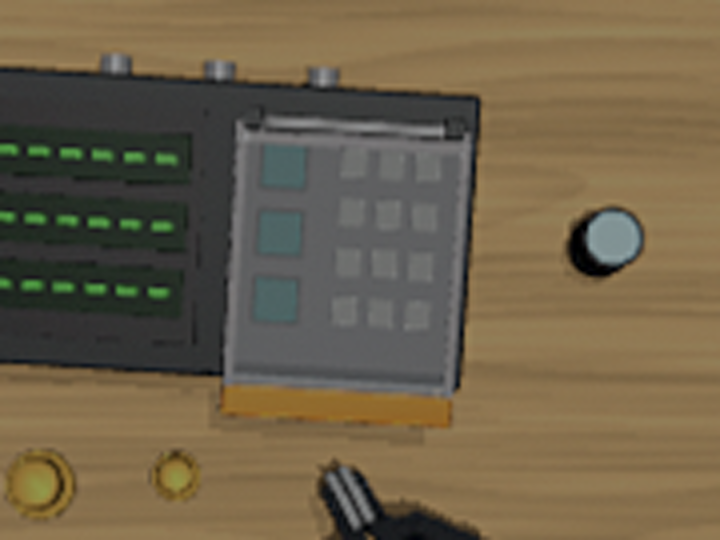

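The pictures agree with the plan. In the top crop the fingertip at about (330,465) is around 20 mm in front of the lip edge (row 422) and below it, and the bushings are clear. Next I slide under and lift along the arc, with a force guard.

Run:
```python
from h import *
from rig import *
np.set_printoptions(precision=2,suppress=True)
f0=sensors.read_state()["force"]
def go(C,v,lim=10):
    bot.move_linear(tc(C),v=v); s=sensors.read_state(); f=s["force"]-f0
    print(round(s["time_s"],2),f,(s["tool_pos"]-tc(C))*1e3)
    if np.linalg.norm(f)>lim: raise SystemExit("force")
go(con(0)-.015*X-.007*Z,.06); go(con(0)-.007*Z,.04)
for t in(0,.1,.2,.35,.5,.7): print(t,end=" "); go(con(t),.05)
snap("scene_2",(180,100,380,250),4)
```

```text
5.72 [ 0.01 -0.72 -0.35] [ 0.29 -0.14  0.02]
6.25 [ 0.81 -0.28 -0.91] [ 0.11  0.12 -0.01]
0 6.54 [ 1.48 -0.01 -0.64] [-0.03 -0.04  0.16]
0.1 7.03 [ 0.25 -0.53 -2.02] [-0.17  0.09 -0.1 ]
0.2 7.51 [-0.03 -1.43 -1.98] [-0.02  0.02 -0.03]
0.35 8.16 [ 0.66  1.09 -1.5 ] [-0.04  0.04 -0.07]
0.5 8.81 [ 0.65 -1.06 -2.33] [-0.04  0.03 -0.06]
0.7 9.57 [ 1.83 -0.4  -0.57] [-0.1   0.04 -0.15]
```

View pics/scene_2.png

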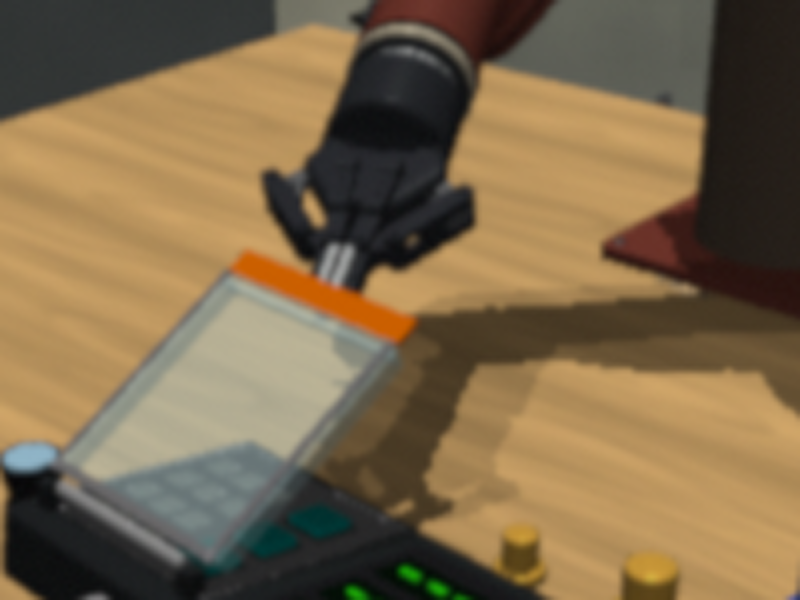

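The cover is riding up on the finger with its lip at crop (320,295). Continuing past upright.

Run:
```python
from h import *
from rig import *
np.set_printoptions(precision=2,suppress=True)
f0=np.zeros(3)
def go(C,v,lim=10):
    bot.move_linear(tc(C),v=v); s=sensors.read_state(); f=s["force"]-f0
    print(round(s["time_s"],2),f)
    if np.linalg.norm(f)>lim: raise SystemExit("force")
for t in(.9,1.1,1.3,1.5,1.65,1.75,1.85,1.93): print(t,end=" "); go(con(t),.06 if t<1.6 else .04)
bot.sleep(.3)
for a in(-.06*D,-.1*Y,-.04*X-.06*Y):
    try: bot.move_linear(tc(con(1.93)+a),v=.15); print("back",a); break
    except bot.MotionError as e: print(e)
bot.sleep(.5)
snap("scene_3",(180,60,380,250),4);c=snap("top_3",(220,90,400,225),4);np.savez("top3.npz",**c)
print(sensors.read_state()["time_s"])
```

```text
0.9 10.28 [-0.39  0.05  0.01]
1.1 10.94 [ 0.14 -0.57 -0.01]
1.3 11.6 [-0.88 -0.26 -0.43]
1.5 12.26 [-0.62  0.2   0.14]
1.65 12.98 [ 0.59 -0.13  0.21]
1.75 13.52 [ 0.24  0.52 -0.4 ]
1.85 14.05 [0.32 0.24 0.53]
1.93 14.51 [ 0.61 -0.61  0.13]
back [-0.05 -0.03  0.02]
15.9583
```

View pics/scene_3.png

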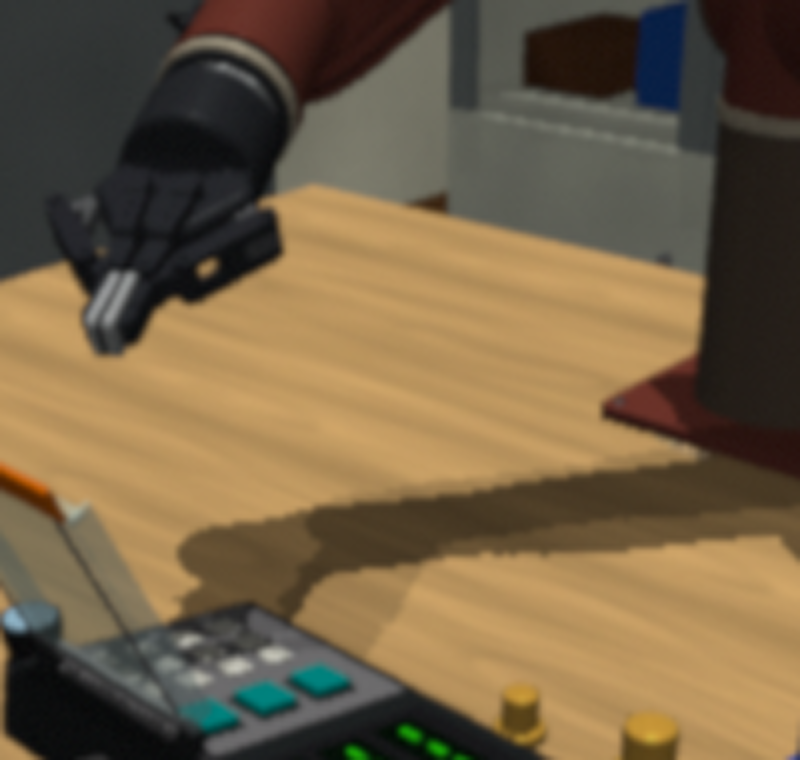

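View pics/top_3.png

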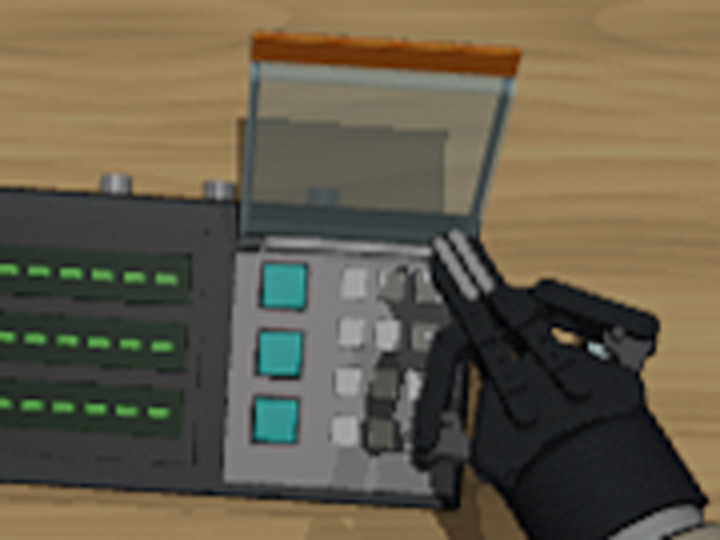

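The cover lies back on its stop, the lip is at top-crop (385,55), and the three keys are bare at (283,285), (279,352) and (275,420). Next I measure the middle key and hover over it.

```bash
cat >> h.py <<'E'
T10=np.radians(10); N=-np.sin(T10)*X+np.cos(T10)*Z
def rk(sg): y=sg*Y; return np.c_[np.cross(y,-N),y,-N]
E
python3 - <<'E'
from h import *
from rig import *
np.set_printoptions(precision=4,suppress=True)
c=np.load("top3.npz"); k=[]
for ce,st,p in blobs(c,(80,120,90),(100,255,255),(280,150,300,205),30): k.append(ce);print("teal",ce,st[4],dep(c,*ce))
k=sorted(k,key=lambda e:e[1]); pts=[ray(c,*e,z) for e,z in zip(k,(.0777,.0711,.0645))]
print(pts,[np.linalg.norm(pts[i+1]-pts[i]) for i in(0,1)], np.degrees(np.arctan2(*(pts[0]-pts[2])[1::-1])))
K=pts[1]; print("from hinge",(K-HG)@X,(K-HG)@Y, "expect",-.0602)
np.save("K.npy",K)
for sg in(1,-1): print(sg,[inverse_kinematics(K+(.173+h)*N,rk(sg)) for h in(.12,.0)])
E
```

```text
teal [290.693  160.9123] 114 [0.6699 0.0579 0.0791]
teal [289.5586 177.8919] 111 [0.6325 0.0603 0.0708]
teal [288.6075 194.7757] 107 [0.5947 0.0624 0.065 ]
[array([0.6701, 0.0578, 0.0777]), array([0.6325, 0.0603, 0.0711]), array([0.5948, 0.0624, 0.0645])] [np.float64(0.03831807188460997), np.float64(0.038320819684142464)] -3.443078351462375
from hinge -0.05978384825576939 0.039394456605585014 expect -0.0602
1 [array([-0.0241,  0.0991,  1.7541, -0.0075,  1.114 , -1.5294]), array([-0.0255,  0.2855,  1.7808, -0.0083,  0.9009, -1.5289])]
-1 [array([-0.0241,  0.0991,  1.7541, -0.0075,  1.114 ,  1.6122]), array([-0.0255,  0.2855,  1.7808, -0.0083,  0.9009,  1.6126])]
```

Key spacing is 38.3 mm, 60 mm from the hinge, and yaw is -3.4°; all match the given sizes.

Run:
```python
from h import *
from rig import *
np.set_printoptions(precision=4,suppress=True)
K=np.load("K.npy")
p=sensors.read_state()["tool_pos"]
for a in(-.05*X+.05*Z,-.05*Y+.05*Z,.05*Z):
    try: bot.move_linear(p+a,v=.2); print(a);break
    except bot.MotionError as e: print(e)
bot.goto(K+.293*N,rk(1))
bot.move_linear(K+(.173+.012)*N,v=.1)
s=sensors.read_state();print(s["time_s"],s["force"],s["tool_pos"]-K-.185*N)
snap("top_4",(220,90,400,225),4); snap("scene_4",(190,140,340,260),5)
```

```text
[-0.0499  0.0031  0.05  ]
18.9917 [0.264  0.5875 0.7161] [0.0004 0.     0.0009]
```

View pics/scene_4.png

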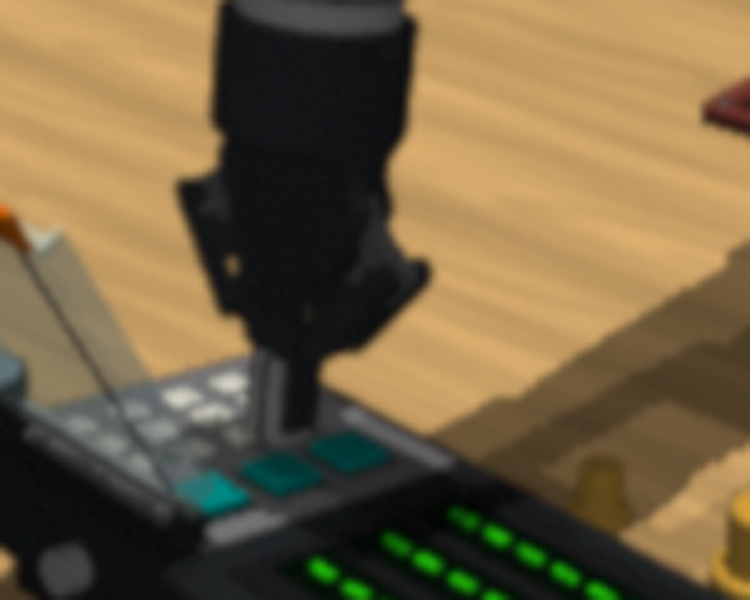

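View pics/top_4.png

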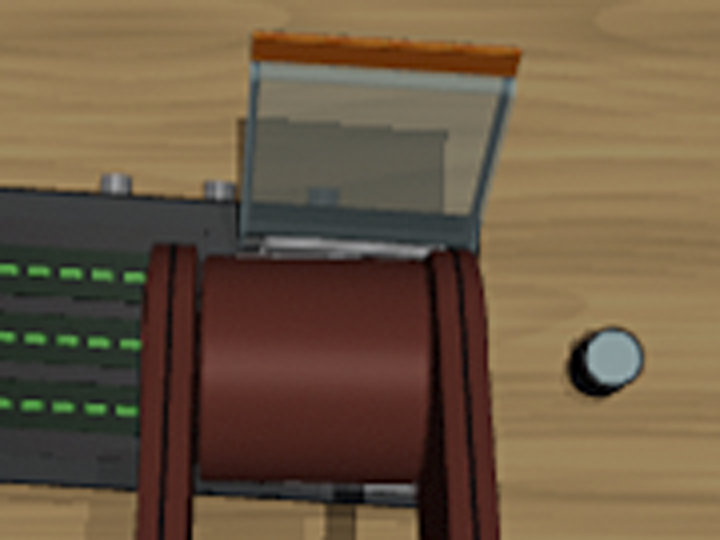

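The top view is blocked by the arm, so I'll project the predicted tip and key corners into the scene crop to check.

Run:
```python
from h import *
np.set_printoptions(precision=0,suppress=True)
c=np.load("scene0.npz");K=np.load("K.npy");T=np.linalg.inv(c["world_from_camera"])
def pj(p): q=T[:3,:3]@p+T[:3,3]; return (np.array([c["cx"]+c["fx"]*q[0]/-q[2],c["cy"]-c["fy"]*q[1]/-q[2]])-[190,140])*5
F=X*np.cos(T10)+Z*np.sin(T10)
print("key",pj(K),[pj(K+a*.012*F+b*.012*Y) for a in(1,-1) for b in(1,-1)])
t=K+.012*N
print("tip",pj(t),[pj(t+a*.011*F+b*.0145*Y) for a in(1,-1) for b in(1,-1)])
```

```text
key [278. 463.] [array([275., 482.]), array([236., 459.]), array([319., 467.]), array([280., 445.])]
tip [280. 436.] [array([283., 456.]), array([236., 429.]), array([324., 443.]), array([277., 417.])]
```

The offset is mainly vertical and a few mm, within the margins (11 mm to the neighbouring keys). Pressing in steps with force feedback.

Run:
```python
from h import *
from rig import *
np.set_printoptions(precision=2,suppress=True)
K=np.load("K.npy")
bot.sleep(.3); f0=np.mean([(bot.sleep(.02),sensors.read_state()["force"])[1] for _ in range(10)],0)
def F(): return np.mean([(bot.sleep(.02),sensors.read_state()["force"])[1] for _ in range(6)],0)-f0
h=.006
while h>-.012:
    bot.move_linear(K+(.173+h)*N,v=.03); f=F()@N; s=sensors.read_state()
    print(f"{h*1e3:.1f} F={f:.2f} actual={((s['tool_pos']-K)@N-.173)*1e3:.2f} t={s['time_s']:.2f}")
    if f>1 and h>-.002 and not 'pic' in globals(): pic=snap("scene_5",(190,140,340,260),5)
    if f>7: break
    h-=.001
```

```text
6.0 F=0.11 actual=5.87 t=20.01
5.0 F=0.46 actual=5.02 t=20.36
4.0 F=0.53 actual=3.96 t=20.71
3.0 F=0.60 actual=2.97 t=21.06
2.0 F=0.60 actual=1.98 t=21.41
1.0 F=0.85 actual=0.98 t=21.76
0.0 F=1.18 actual=0.19 t=22.11
-1.0 F=1.48 actual=-0.85 t=22.51
-2.0 F=2.55 actual=-1.88 t=22.86
-3.0 F=3.20 actual=-2.83 t=23.21
-4.0 F=5.00 actual=-3.79 t=23.56
-5.0 F=12.58 actual=-3.96 t=23.91
```

Contact came at 0 mm, with a firm stop at -4 mm (12.6 N), so the key is fully down. I take a picture, release it and retreat.

Run:
```python
from h import *
from rig import *
np.set_printoptions(precision=3,suppress=True)
K=np.load("K.npy")
a=snap("x")if 0 else imaging.read_camera("scene")["img"][140:260,190:340]
bot.move_linear(K+(.173+.012)*N,v=.05); bot.move_linear(K+(.173+.14)*N,v=.2)
p=sensors.read_state()["tool_pos"]
bot.goto_joints([-1.0,*sensors.read_state()["joint_pos"][1:]])
bot.sleep(.5)
b=imaging.read_camera("scene")["img"][140:260,190:340]
c=imaging.read_camera("top"); np.savez("top9.npz",**c)
t=c["img"][90:260,170:400]
cv2.imwrite("pics/fin.png",np.vstack([np.hstack([cv2.resize(i,(390,312),interpolation=cv2.INTER_CUBIC) for i in(a,b)]),cv2.resize(t,(780,280))]))
c0=np.load("top0.npz")
for n,lo,hi,box in(("bush",(15,100,80),(35,255,255),(220,232,242,252)),("green",(50,120,60),(75,255,255),(205,145,275,205)),("teal",(80,120,90),(100,255,255),(280,150,300,205))):
    for cc in(c0,np.load("top3.npz"),c): print(n,[q[0].round(1).tolist() for q in blobs(cc,lo,hi,box,30)])
for n,(x0,y0,x1,y1) in dict(gauge=(174,178,200,194),loupe=(358,166,388,194),bush=(216,228,246,254),readL=(200,130,276,216)).items():
    print(n,cv2.phaseCorrelate(*[cv2.cvtColor(q["img"],cv2.COLOR_BGR2GRAY)[y0:y1,x0:x1].astype(np.float32) for q in(c0,c)]))
print(sensors.read_state()["time_s"])
```

```text
bush [[230.4, 241.5]]
bush [[230.5, 241.5]]
bush [[230.4, 241.5]]
green []
green []
green []
teal []
teal [[290.7, 160.9], [289.6, 177.9], [288.6, 194.8]]
teal [[290.5, 161.0], [289.5, 177.9], [288.5, 194.6]]
gauge ((0.4651267249372584, -0.012656760073189943), 0.9709366997358976)
loupe ((0.009561823183462437, 0.027166354914571755), 0.9820419653919008)
bush ((-0.018321391071635773, 0.5090466246318766), 0.9799482352939652)
readL ((0.018958370404362768, 0.0007842328772014184), 0.993896734714508)
27.8917
```

View pics/fin.png

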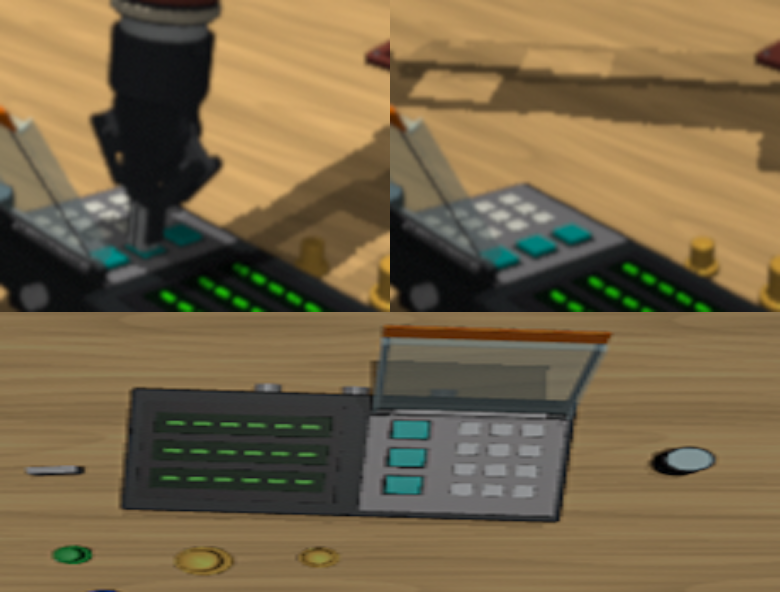

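The finger was on the middle key only. After release all three keys are level, the cover is on its stop and everything else is in place. The robot is clear, so I'm handing in.

```bash
python3 -c "
from rig import order,sensors
order.job_done(); print(sensors.read_state()['time_s'])"
```

```text
the job is handed in; nothing more can be done
the job is handed in; nothing more can be done
```

The job is handed in at about 28 s of the 61 s limit. I raised the cover by its lip with contact forces of about 2 N, and past upright it fell back onto its stop by itself. I then pressed the middle teal key and let it come up again. It met the finger at 0 mm and bottomed at -4 mm with about 12.6 N.

**Last checks:**
- **Cover and keys:** in the last pictures the cover lies back and all three teal keys are up.
- **Position:** the left part of the readout (0.02 px), the keys (0.2 px) and the loupe (0.03 px) show no real shift in the top view.
- **Robot:** the arm was clear of everything when I handed in.

**Checks that failed or disagreed:**
- **Bushing and gauge block:** the image-shift check read 0.5 px for both. The bushing's colour centroid was unchanged to 0.1 px, so I took 0.5 px as an artefact of the method. The gauge block has no second measurement, but it looks unmoved and the arm never came near it.
- **Hover over the key:** the fingertip looked a few mm higher in the scene view than predicted. The contact height when pressing agreed with the plan.
- **Green rows:** the colour mask for the display rows found nothing, so they were not used.

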